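Fetch the pellet die from behind the bottles

TASK

Get the steel pellet die ready for pressing: first stand the three containers that crowd it on the rack (round bottle, square bottle, stoppered flask) over on the empty steel tray, then set the die flat inside the ring on the loading block, and only then put each container back on the very mark where it stood at the start. Keep everything upright, set each thing down gently instead of dropping it, and leave the mortar and the beaker alone.

Things in the scene. Friction and masses are not known exactly. Their poses are not given: they have to be found in the camera images.
- die: Pellet die: bare steel cylinder, 46 mm diameter, 45 mm high, with a dark plunger button on top (18 mm diameter, 8 mm high, so 53 mm in all). About 0.45 kg. Starts on the rack, low down between the three taller containers, which leave no room for a gripper. Origin: centre of its underside, z up its axis. Loose.
- round_bottle: Amber glass bottle with a paper label: round body 48 mm diameter, straight up to 84 mm, shoulder up to 96 mm, topped by a round black cap 28 mm in diameter from 102 mm to 130 mm above the underside (total height 130 mm). About 0.16 kg. Grip the cap from above. Origin: centre of its underside, z up its axis. Loose.
- square_bottle: White plastic bottle: square body 44 x 44 mm, 84 mm high, with a round black cap 28 mm in diameter from 92 mm to 120 mm above the underside (total height 120 mm). About 0.13 kg. Grip the cap from above. x, y along its sides. Origin: centre of its underside, z up its axis. Loose.
- flask: Conical clear glass flask: 51 mm diameter at the foot, narrowing to a 22 mm neck at 66 mm, with a round dark rubber stopper 28 mm in diameter from 82 mm to 110 mm above the underside (total height 110 mm). About 0.12 kg. Grip the stopper from above. Origin: centre of its underside, z up its axis. Loose.
- rack: Fixed grey storage board 190 (x) x 200 (y) x 10 mm with four flat white round marks of 58 mm diameter: the die's at (30, 0) mm and the containers' at (-32, 0), (30, 62) and (30, -62) mm in its frame. Each container starts within a few mm of the middle of one of its three marks; which one on which mark changes. Origin: centre of its underside, z up; the things stand on its top, 10 mm above.
- tray: Fixed empty shallow steel tray, 250 (x) x 130 (y) mm outside, walls 4 mm thick and 16 mm high, inner floor 4 mm above its underside: room for three containers in a row along its x axis. To the robot's left or right. Origin: centre of its underside, z up.
- block: Fixed aluminium loading block 120 x 120 x 16 mm. On its flat top a dark raised ring, 6 mm wide, 5 mm high, 66 mm inside diameter, is centred over the origin; the die stands inside the ring on the block's top, 16 mm above the origin. Tray and block lie on different sides of the rack. Origin: centre of its underside, z up.
- mortar: White ceramic mortar bowl, 90 mm diameter at the rim, 50 mm high, beyond the rack; a bystander, to be left alone. Origin: centre of its underside.
- beaker: Clear glass beaker, 66 mm diameter at the rim, 80 mm high, beyond the rack; a bystander, to be left alone. Origin: centre of its underside.
Not all that is in view belongs to the job. What is meant by the round_bottle is not blue, and is the smaller of those in its own colour.

How it is judged:
By the outcome, as a careful person would: the job done as asked, in the order asked, and still so for the second after the job is handed in, with the robot touching nothing.
It also fails if it takes over 128 s, if anything falls off the work surface, if the arm or the gripper's body presses on something with over 40 N, if the wrist force passes 120 N, or if a joint passes its speed limit or range.

ROBOT

A 7-joint arm with a two-finger parallel gripper is mounted at the origin on the work surface. World frame = base frame: x ahead of the robot, y to its left, z up, the work surface at z = 0. Lengths are in mm, angles in rad, forces in N, time in s.
With the tool pointing down it reaches from about 425 to 1025 mm from the base axis. Payload 3.6 kg.
Tool frame: the origin (TCP) lies at the very end of the fingers, on their centre line; the grasp point (between the pads) lies 19 mm behind it; z points along the fingers, y is the line along which they close (so a half turn about z gives the same grasp; the last joint's range is limited). The gripper opens to 85 mm and grips with 20 to 120 N. Pads are 22 mm wide; open, the fingers measure 114 mm over their backs; the gripper's body (76 mm by 85 mm) begins 54 mm behind the grasp point. The pads swing forward as they close: fully open they stand 13 mm farther back than shut.
Start: joints at [-1.391, 0.591, 0.048, 1.609, -0.033, 0.943, -0.034], TCP at [196.029, 697.999, 231.302] pointing down, gripper open.
Joint ranges: [-2.69, 2.69], [-0.47, 2.24], [-1.27, 1.36], [0.19, 2.51], [-1.53, 4.68], [0.08, 2.07], [-3.09, 3.09]. Speed limits (rad/s): [2.57, 2.57, 3.14, 3.14, 3.14, 3.14, 3.14].

INTERFACE

Orientations are given as a unit quaternion [x, y, z, w].
In Python, from rig import bot, eyes, ticket gives the robot as it stands. The module is installed in compiled form; this text tells all that it offers.
- The arm moves only by the tool move_arm, never from a script. Its argument "targets" is a list of rows, each a list of 3 entries, a list of its own where there are three numbers: the shift along the tool's x, y, z in units of 40 mm (1.0 is 40 mm), then the turn, a rotation vector about the tool's x, y, z in degrees, then the finger opening in mm, from 0 to 85.4. A call has 1 to 10 rows; each row shifts and turns the commanded pose from where the row before left it, along the tool's axes as they then stand; what a row does not reach is not made up. A row lasts 1/10 s, in which the tool goes at most 50 mm and 8.59 degrees, less where a joint would pass 70% of its speed; a pose out of reach is approached as far as the arm can. A call is refused whole if a number of a shift passes 1 or a number of a turn 8.59, either way. A call with a gripper value outside its range is refused whole. The fingers move at their own pace and stop on an object; "newtons" is the grip in N (left out, the last holds). Time passes only in rows, so rows that do not move let the fingers close. It gives the time, the measured TCP pose, the force, the opening and the grip force at its end, in the units of the state.
- bot.observe(): the state, without advancing time (a new reading comes with each control period).
- eyes.snapshot(name): name is "side" or "top" or "wrist"; returns a dict with "image" (400x640x3 uint8, red, green, blue), "range_z" (400x640 float32, mm along the optical axis (not along the pixel's ray), 0 where there is no reading), "vfov" (degrees; the focal length in pixels is half the picture's height over the tangent of half this angle, whatever the lens; pixels are square), "cx", "cy" (the principal point, pixels), "world_from_camera" (4x4, takes a point from camera to world coordinates). Camera axes: x right, y up, looking along -z (the intrinsics and any distortion apply to the point x, -y, -z); pixel columns grow to the right and rows downward; lengths in mm; the calibration is good to about 2 mm. The wrist camera is an equidistant fisheye: a pixel r from the principal point sees the ray r / f radians off the axis. A picture is of the moment at which its call begins.
- ticket.job_done(): hands the job in; it is judged then, once.
The state is a dict: "clock": time; "joint_pos": joint angles; "joint_vel": joint speeds; "effort": joint torques, N m; "position": TCP position; "orientation": TCP orientation; "wrist_force": force on the tool from outside, world axes, zero at the start; "ft_torque": the same for the moment, N m; "finger_gap": finger opening in mm; "grasp_force": force on a finger pad.
Only numpy, scipy, OpenCV 4.12 (cv2) and the standard library are available. Lean on these libraries where they do the work, as an engineer would, in place of code of your own. Each camera call takes 0.05 s, during which the arm holds its last target. There are 200 camera calls.

## Working session

There is one attempt and no reset: what is moved stays moved. The work goes in short steps, Python scripts to look and compute and a tool call to move; the robot and the scene stay as the last step left them, time stands still between calls to the robot, and variables do not carry over. Pictures are saved under pics/ and viewed, at most 14 in all, crops included, and the job is handed in when it is done.

Besides the shell and the picture viewer there is one more tool, called after "Call:" as name([rows], argument=value, ...), one row to a line, values as JSON. move_arm: Moves the arm, as the interface text tells. Its arguments: {"type":"object","properties":{"targets":{"type":"array","items":{"type":"array"}},"newtons":{"type":"number"}},"required":["targets"]}

```bash
mkdir -p pics
cat > h.py <<'E'
import numpy as np, cv2
from rig import bot, eyes, ticket
def world(s):
    """world XYZ per pixel for pinhole cams"""
    d=s['range_z']; f=200/np.tan(np.radians(s['vfov']/2))
    v,u=np.mgrid[0:400,0:640]
    p=np.stack([(u-s['cx'])/f*d,-(v-s['cy'])/f*d,-d,np.ones_like(d)],-1)
    return (p@np.array(s['world_from_camera']).T)[...,:3]
E
python3 - <<'E'
from h import *
print(bot.observe())
for n in("top","side"):
    s=eyes.snapshot(n); cv2.imwrite(f"pics/{n}0.png",s['image'][...,::-1]); np.savez(f"{n}0.npz",**s)
    print(n,s['vfov'],s['cx'],s['cy'],s['world_from_camera'],[k for k in s])
E
```

```text
{'clock': 0.0, 'joint_pos': array([-1.39052174,  0.59211019,  0.04830295,  1.60985591, -0.03326618,
        0.94272698, -0.03368178]), 'joint_vel': array([ 0.00012389,  0.0001707 , -0.00086269, -0.00055898,  0.00082629,
        0.00119503, -0.00019978]), 'effort': array([-5.81135737e-04, -5.48687160e+01,  1.54644683e+00, -1.98128986e+01,
        9.42511309e-03,  8.72208970e-03, -4.31527710e-06]), 'position': array([195.79077733, 697.17700857, 230.13492303]), 'orientation': array([ 1.36403052e-01,  9.90652759e-01, -1.14551396e-03, -7.82693446e-05]), 'wrist_force': array([-0.02119891,  0.71664409,  0.62201784]), 'ft_torque': array([-0.05531129,  0.03000056, -0.00439715]), 'grasp_force': 0.0, 'finger_gap': 85.27090734016092}
top 43.090336652281465 320.11249695413784 202.79755719935258 [[-1.43191609e-03  9.93387804e-01 -1.14798174e-01  4.52796747e+02]
 [-9.99971021e-01 -5.64051078e-04  7.59204701e-03  1.87297959e+01]
 [ 7.47709488e-03  1.14805719e-01  9.93359824e-01  1.24135880e+03]
 [ 0.00000000e+00  0.00000000e+00  0.00000000e+00  1.00000000e+00]] ['image', 'range_z', 'vfov', 'cx', 'cy', 'world_from_camera']
side 51.38571514565976 320.3805296085363 194.90088883944415 [[ 9.01704544e-01  2.95860853e-01 -3.15270156e-01  3.10266913e+02]
 [-4.32182110e-01  5.96310623e-01 -6.76485228e-01 -6.05538917e+02]
 [-1.21465533e-02  7.46243926e-01  6.65561766e-01  6.56209030e+02]
 [ 0.00000000e+00  0.00000000e+00  0.00000000e+00  1.00000000e+00]] ['image', 'range_z', 'vfov', 'cx', 'cy', 'world_from_camera']
```

View pics/top0.png

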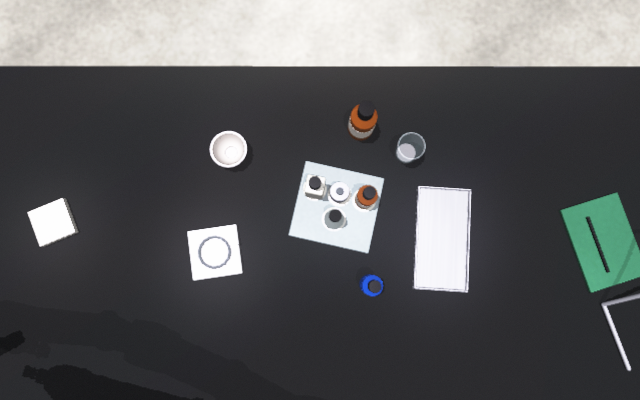

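View pics/side0.png

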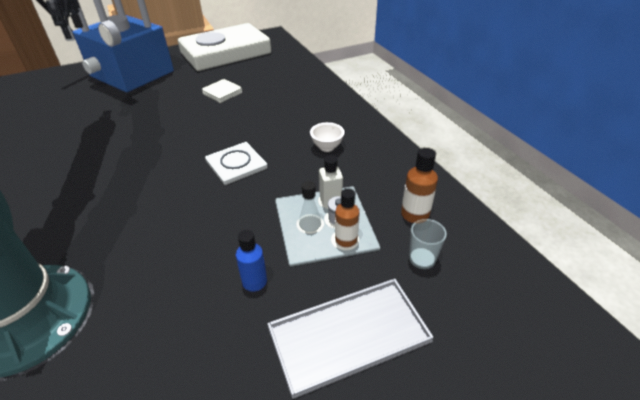

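The top view shows these look-alikes for the round bottle: small amber (365,197) on the rack, large amber (363,120), and blue (372,286). I choose the small amber one on the rack. The square bottle is at (315,186), the flask at (335,218) and the die at (340,191). The tray is at (443,239) and the block's ring at (214,252).

```bash
cat > m.py <<'E'
from h import *
def rect(W,z0,z1,win):
    x0,x1,y0,y1=win
    m=(W[...,2]>z0)&(W[...,2]<z1)&(W[...,0]>x0)&(W[...,0]<x1)&(W[...,1]>y0)&(W[...,1]<y1)
    p=W[m][:,:2].astype(np.float32); r=cv2.minAreaRect(p)
    return r,len(p),np.median(W[m][:,2])
E
python3 - <<'E'
from m import *
s=dict(np.load("top0.npz")); W=world(s)
for n,(u,v) in dict(rack=(300,225),round=(368,190),bigamber=(366,108),sq=(315,183),flask=(335,215),die=(340,191),die2=(340,184),tray=(443,239),block=(193,235),ring=(214,252),table=(270,300),blue=(374,286)).items(): print(n,W[v,u].round(1))
rx=W[225,300]
print('rack',rect(W,6,14,(520,760,-140,110)))
print('block',rect(W,12,25,(400,640,170,400)))
print('tray',rect(W,2,22,(380,720,-420,-160)))
print('ring',rect(W,19,25,(400,640,170,400)))
for n,(u,v),h in (('round',(368,190),140),('sq',(315,183),130),('flask',(335,215),120),('die',(340,191),63)):
    c=W[v,u]; 
    m=(abs(W[...,2]-h)<6)&(np.hypot(W[...,0]-c[0],W[...,1]-c[1])<26); p=W[m]
    print(n,m.sum(),p.mean(0).round(1), ((p.min(0)+p.max(0))/2).round(1), np.ptp(p,0).round(1))
im=s['image'][140:270,280:480,::-1]; cv2.imwrite("pics/crop0.png",cv2.resize(im,(800,520),interpolation=cv2.INTER_CUBIC))
E
```

```text
rack [540.9  58.4   7.5]
round [608.6 -95.1 138.2]
bigamber [785.3 -90.  166.9]
sq [625.6  21.5 129.3]
flask [555.2 -22.9 118.8]
die [617.1 -37.1  61.1]
die2 [634.6 -37.5  55.9]
tray [ 506.5 -290.3    6.2]
block [516.3 316.1  16.3]
ring [475.5 264.7  16.1]
table [360.6 130.1   3.6]
blue [ 399.5 -106.4  130. ]
rack (((640.3937377929688, -17.269256591796875), (245.01651000976562, 238.83718872070312), 89.96695709228516), 3494, np.float64(9.811189445262698))
block (((476.8949279785156, 263.17669677734375), (119.78425598144531, 120.53933715820312), 8.191695213317871), 2342, np.float64(16.12208385500537))
tray (((550.4601440429688, -289.818603515625), (259.89569091796875, 338.7457580566406), 89.90201568603516), 6072, np.float64(4.304630276392118))
ring (((476.43048095703125, 262.5792541503906), (117.41110229492188, 113.69127655029297), 7.34161901473999), 376, np.float64(20.222160264955164))
round 121 [604.9 -98.1 139.5] [604.8 -98.3 139.2] [25.  24.7 10.2]
sq 123 [628.5  21.9 129.3] [628.3  21.5 129.2] [26.9 26.7  8.6]
flask 119 [556.3 -23.9 119.3] [556.3 -24.  119.3] [25.1 24.7 10.5]
die 73 [618.8 -35.5  60.8] [618.7 -37.3  62. ] [40.8 42.5  9.8]
```

View pics/crop0.png

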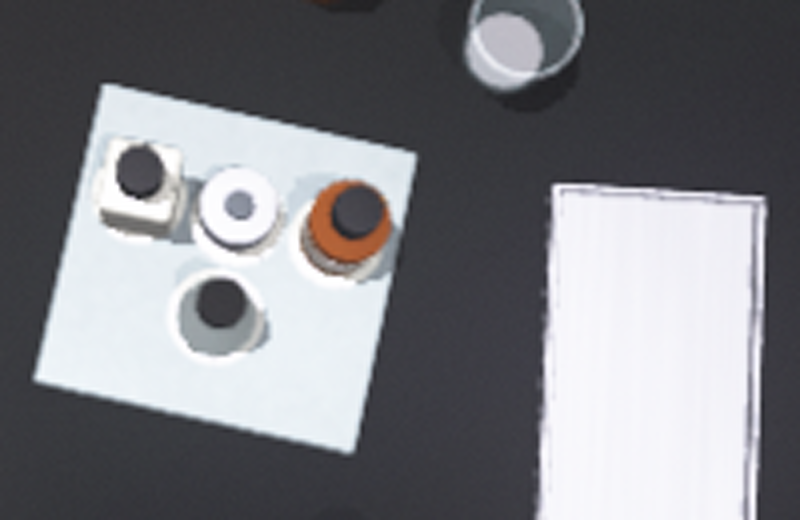

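The crop shows the small amber bottle with its cap at crop pixel (358,210), right of the die at (238,205). The square bottle cap is at (140,170) and the flask stopper at (222,302), so the choice is confirmed. Next I get rack and tray poses from colour outlines intersected with their known heights.

Run:
```python
from m import *
s=dict(np.load("top0.npz"))
f=200/np.tan(np.radians(s['vfov']/2)); T=s['world_from_camera']
def onplane(uv,z):
    uv=np.atleast_2d(uv).astype(float)
    d=np.c_[(uv[:,0]-s['cx'])/f,-(uv[:,1]-s['cy'])/f,-np.ones(len(uv))]@T[:3,:3].T
    o=T[:3,3]; return (o+d*((z-o[2])/d[:,2])[:,None])[:,:2]
g=cv2.cvtColor(s['image'],cv2.COLOR_RGB2GRAY)
for n,seed,z,box in (('rack',(300,225),10,(280,155,395,260)),('tray',(443,239),16,(408,180,480,300)),('block',(193,235),16,(180,218,250,288))):
    x0,y0,x1,y1=box; m=np.zeros_like(g); m[y0:y1,x0:x1]=(g[y0:y1,x0:x1]>120)
    n_,l,st,_=cv2.connectedComponentsWithStats(m); k=l[seed[1],seed[0]]
    c=np.argwhere(l==k)[:,::-1]; w=onplane(c,z).astype(np.float32)
    h=cv2.convexHull(w); r=cv2.minAreaRect(h); print(n,r,st[k])
    if n=='rack':
        cand=r
# residual of each container vs mark
ang=None
r=cand; b=cv2.boxPoints(r); 
e=max([b[1]-b[0],b[2]-b[1]],key=lambda v:abs(v[0])/np.linalg.norm(v)); e=e/np.linalg.norm(e)*np.sign(e[0])
R=np.array([[e[0],-e[1]],[e[1],e[0]]]); print('x axis deg',np.degrees(np.arctan2(e[1],e[0])))
c=np.array(r[0])
for n,p in dict(die=(30,0),near=(-32,0),left=(30,62),right=(30,-62)).items(): print(n,(c+R@np.array(p)).round(1))
```

```text
rack ((586.4988403320312, -30.049484252929688), (200.23617553710938, 190.12466430664062), 77.15869140625) [ 288  161   96   93 5659]
tray ((508.4407958984375, -286.46661376953125), (131.85089111328125, 250.90560913085938), 86.12955474853516) [ 413  186   59  107 5633]
block ((475.8542175292969, 264.1827697753906), (120.9573745727539, 121.34725189208984), 8.126659393310547) [ 187  224   56   57 2555]
x axis deg -12.841309
die [615.7 -36.7]
near [555.3 -22.9]
left [629.5  23.7]
right [602.  -97.2]
```

Call:
move_arm([
  [[0,0,0],[0,0,-7.85],50],
  [[0,0,0],[0,0,-7.85],50],
  [[-0.5,-0.97,0],[0,0,0],50],
  [[-0.5,-0.97,0],[0,0,0],50],
  [[-0.5,-0.97,0],[0,0,0],50],
  [[-0.5,-0.97,0],[0,0,0],50],
  [[-0.5,-0.97,0],[0,0,0],50],
  [[-0.5,-0.97,0],[0,0,0],50],
  [[-0.5,-0.97,0],[0,0,0],50],
  [[-0.5,-0.97,0],[0,0,0],50],
], newtons=40)

```text
clock: 1.1
position: [356.5, 385.7, 231.1]
orientation: [-0.0, 1.0, -0.0, -0.0]
wrist_force: [0.5, -0.2, -0.1]
finger_gap: 49.8
grasp_force: 0.0
```

Call:
move_arm([
  [[-0.5,-0.97,0],[0,0,0],50],
  [[-0.5,-0.97,0],[0,0,0],50],
  [[-0.5,-0.97,0],[0,0,0],50],
  [[-0.5,-0.97,0],[0,0,0],50],
  [[-0.5,-0.97,0],[0,0,0],50],
  [[-0.5,-0.97,0],[0,0,0],50],
  [[-0.5,-0.97,0],[0,0,0],50],
  [[-0.5,-0.97,0],[0,0,0],50],
  [[-0.5,-0.97,0],[0,0,0],50],
  [[-0.4,-0.6,0],[0,0,0],50],
])

```text
clock: 2.1
position: [552.7, 10.4, 231.2]
orientation: [0.002, 1.0, -0.001, -0.0]
wrist_force: [0.2, 0.8, 0.5]
finger_gap: 49.9
grasp_force: 0.0
```

Run:
```python
from h import *
o=bot.observe(); print(o['position'])
s=eyes.snapshot("wrist"); cv2.imwrite("pics/w1.png",s['image'][...,::-1]); np.savez("w1.npz",**s)
print(bot.observe()['position'], s['vfov'],s['cx'],s['cy'],s['world_from_camera'])
# pixel rays: equidistant
f=200/np.tan(np.radians(s['vfov']/2)); T=s['world_from_camera']; d=s['range_z']
v,u=np.mgrid[0:400,0:640]; a=u-s['cx'];b=v-s['cy']; r=np.hypot(a,b)+1e-9; t=np.tan(np.minimum(r/f,1.45))
P=np.stack([a/r*t*d,-b/r*t*d,-d,np.ones_like(d)],-1)@T.T
for n,c,h in (('round',(604.9,-98),140),('sq',(628.4,21.7),130),('flask',(556.3,-24),120)):
    m=(d>0)&(abs(P[...,2]-h)<6)&(np.hypot(P[...,0]-c[0],P[...,1]-c[1])<26)
    p=P[m]; print(n,m.sum(),(p.mean(0)[:3]).round(1) if len(p) else '',((p.min(0)+p.max(0))/2)[:3].round(1) if len(p) else '')
```

```text
[552.73878993  10.4278691  231.15518497]
[555.78966848   6.11710945 231.50062795] 65.70646984690485 316.90497132379267 193.41698954113917 [[ 4.45888928e-03 -9.51843065e-01 -3.06553255e-01  4.74127263e+02]
 [ 9.99988141e-01  3.64376159e-03  3.23124021e-03  1.01340778e+01]
 [-1.95862661e-03 -3.06564027e-01  9.51848024e-01  3.75011177e+02]
 [ 0.00000000e+00  0.00000000e+00  0.00000000e+00  1.00000000e+00]]
round 679 [602.9 -96.3 140.6] [604.4 -97.4 138.6]
sq 664 [626.8  22.5 130.6] [628.3  22.6 128.5]
flask 813 [554.9 -22.5 120.9] [555.7 -22.9 118.8]
```

View pics/w1.png

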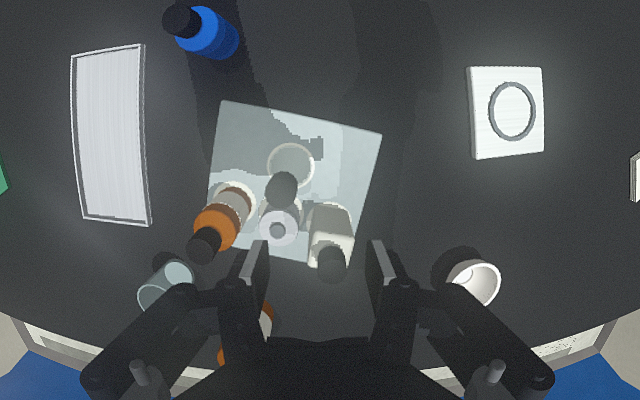

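The wrist view shows the round bottle's cap at (205,245), the flask stopper at (282,190) and the square bottle's cap at (330,262). Their measured positions agree with the top view to about 1 mm.

Call:
move_arm([
  [[-0.31,-0.65,0],[0,0,0],50],
  [[-0.31,-0.65,0],[0,0,0],50],
  [[-0.3,-0.65,0],[0,0,0],50],
  [[-0.3,-0.64,0],[0,0,0],50],
  [[0,0,0.7],[0,0,0],50],
  [[0,0,0.7],[0,0,0],50],
  [[0,0,0.4],[0,0,0],50],
  [[0,0,0.1],[0,0,0],50],
  [[0,0,0],[0,0,0],50],
  [[0,0,0],[0,0,0],50],
])

```text
clock: 3.15
position: [601.7, -89.0, 156.1]
orientation: [-0.0, 1.0, -0.0, 0.001]
wrist_force: [0.2, -0.1, 0.4]
finger_gap: 49.7
grasp_force: 0.0
```

Call:
move_arm([
  [[-0.07,-0.21,0],[0,0,0],50],
  [[0,0,0],[0,0,0],50],
  [[0,0,0],[0,0,0],50],
])

```text
clock: 3.45
position: [604.3, -98.3, 156.1]
orientation: [0.0, 1.0, -0.0, 0.001]
wrist_force: [-0.9, 0.4, -0.1]
finger_gap: 50.0
grasp_force: 0.0
```

Call:
move_arm([
  [[0,0,0.4],[0,0,0],50],
  [[0,0,0.4],[0,0,0],50],
  [[0,0,0.25],[0,0,0],50],
  [[0,0,0],[0,0,0],50],
  [[0,0,0],[0,0,0],20],
  [[0,0,0],[0,0,0],20],
  [[0,0,0],[0,0,0],20],
  [[0,0,0],[0,0,0],20],
  [[0,0,0],[0,0,0],20],
  [[0,0,0],[0,0,0],20],
], newtons=40)

```text
clock: 4.45
position: [604.5, -97.5, 114.0]
orientation: [-0.0, 1.0, -0.0, 0.001]
wrist_force: [0.2, 0.8, 3.9]
finger_gap: 26.5
grasp_force: 39.7
```

Call:
move_arm([
  [[0,0,-0.1],[0,0,0],20],
  [[0,0,-0.4],[0,0,0],20],
  [[0,0,-0.5],[0,0,0],20],
  [[0,0,-0.5],[0,0,0],20],
  [[0.05,-0.4,0],[0,0,0],20],
  [[0.07,-0.6,0],[0,0,0],20],
  [[0.07,-0.6,0],[0,0,0],20],
  [[0.07,-0.6,0],[0,0,0],20],
  [[0.07,-0.6,0],[0,0,0],20],
  [[0.07,-0.6,0],[0,0,0],20],
])

```text
clock: 5.45
position: [585.8, -235.8, 171.7]
orientation: [0.001, 1.0, -0.0, -0.002]
wrist_force: [-0.1, 0.6, -1.4]
finger_gap: 27.1
grasp_force: 39.5
```

Call:
move_arm([
  [[0.07,-0.6,0],[0,0,0],20],
  [[0.07,-0.5,0],[0,0,0],20],
  [[0,-0.35,0],[0,0,0],20],
  [[0,0,0],[0,0,0],20],
  [[0,0,0],[0,0,0],20],
])

```text
clock: 5.95
position: [581.8, -291.1, 172.6]
orientation: [0.0, 1.0, 0.001, -0.001]
wrist_force: [1.1, 0.1, -1.1]
finger_gap: 26.6
grasp_force: 39.6
```

Call:
move_arm([
  [[0,0,0.4],[0,0,0],20],
  [[0,0,0.5],[0,0,0],20],
  [[0,0,0.4],[0,0,0],20],
  [[0,0,0.2],[0,0,0],20],
  [[0,0,0.03],[0,0,0],20],
  [[0,0,0.03],[0,0,0],20],
  [[0,0,0],[0,0,0],20],
])

```text
clock: 6.65
position: [582.8, -291.8, 111.4]
orientation: [-0.0, 1.0, -0.0, 0.001]
wrist_force: [-0.2, -0.0, -1.4]
finger_gap: 26.4
grasp_force: 39.6
```

Call:
move_arm([
  [[0,0,0.03],[0,0,0],20],
  [[0,0,0.02],[0,0,0],20],
  [[0,0,0.02],[0,0,0],20],
  [[0,0,0.01],[0,0,0],20],
  [[0,0,0],[0,0,0],20],
])

```text
clock: 7.15
position: [582.5, -291.6, 108.1]
orientation: [-0.0, 1.0, -0.0, 0.0]
wrist_force: [0.3, 0.4, 0.5]
finger_gap: 26.5
grasp_force: 39.9
```

Call:
move_arm([
  [[0,0,0.01],[0,0,0],20],
  [[0,0,0],[0,0,0],30],
  [[0,0,0],[0,0,0],50],
  [[0,0,0],[0,0,0],50],
  [[0,0,0],[0,0,0],50],
  [[0,0,-0.2],[0,0,0],50],
  [[0,0,-0.5],[0,0,0],50],
  [[0,0,-0.8],[0,0,0],50],
  [[0.05,0.4,0],[0,0,0],50],
  [[0.08,0.8,0],[0,0,0],50],
])

```text
clock: 8.15
position: [577.8, -246.8, 169.2]
orientation: [0.002, 1.0, -0.002, 0.002]
wrist_force: [0.2, 1.4, 0.3]
finger_gap: 50.0
grasp_force: 0.0
```

Call:
move_arm([
  [[0.08,0.8,0],[0,0,0],50],
  [[0.08,0.8,0],[0,0,0],50],
  [[0.08,0.8,0],[0,0,0],50],
  [[0.08,0.8,0],[0,0,0],50],
  [[0.08,0.8,0],[0,0,0],50],
  [[0.08,0.8,0],[0,0,0],50],
  [[0.05,0.6,0],[0,0,0],50],
  [[0,0,0],[0,0,0],50],
  [[0,0,0],[0,0,0],50],
])

```text
clock: 9.05
position: [555.7, -27.0, 167.4]
orientation: [-0.001, 1.0, -0.0, 0.0]
wrist_force: [0.5, 0.2, -0.6]
finger_gap: 50.0
grasp_force: 0.0
```

Run:
```python
from m import *
s=eyes.snapshot("top"); W=world(s)
c=(583,-291.5); m=(abs(W[...,2]-134)<7)&(np.hypot(W[...,0]-c[0],W[...,1]-c[1])<26); p=W[m]
print(m.sum(),p.mean(0).round(1)); print(bot.observe()['position'])
```

```text
132 [ 583.  -291.9  133.2]
[555.76637894 -28.25757283 167.45920149]
```

Call:
move_arm([
  [[0,0.11,0.3],[0,0,0],50],
  [[0,0,0.3],[0,0,0],50],
  [[0,0,0],[0,0,0],50],
  [[0,0,0],[0,0,0],50],
])

```text
clock: 9.5
position: [555.2, -23.8, 142.4]
orientation: [0.0, 1.0, -0.0, -0.001]
wrist_force: [0.3, 1.3, 0.2]
finger_gap: 50.1
grasp_force: 0.0
```

Call:
move_arm([
  [[0,0.01,0.4],[0,0,0],50],
  [[0,0,0.5],[0,0,0],50],
  [[0,0,0.31],[0,0,0],50],
  [[0,0,0],[0,0,0],50],
  [[0,0,0],[0,0,0],20],
  [[0,0,0],[0,0,0],20],
  [[0,0,0],[0,0,0],20],
  [[0,0,0],[0,0,0],20],
  [[0,0,0],[0,0,0],20],
  [[0,0,0],[0,0,0],20],
])

```text
clock: 10.5
position: [556.4, -22.6, 95.6]
orientation: [-0.0, 1.0, 0.0, 0.001]
wrist_force: [0.3, 0.0, 4.0]
finger_gap: 26.6
grasp_force: 39.8
```

Call:
move_arm([
  [[0,0,-0.1],[0,0,0],20],
  [[0,0,-0.4],[0,0,0],20],
  [[0,0,-0.5],[0,0,0],20],
  [[0,0,-0.5],[0,0,0],20],
  [[0.18,-0.4,0],[0,0,0],20],
  [[0.28,-0.6,0],[0,0,0],20],
  [[0.28,-0.6,0],[0,0,0],20],
  [[0.28,-0.6,0],[0,0,0],20],
  [[0.28,-0.6,0],[0,0,0],20],
  [[0.28,-0.6,0],[0,0,0],20],
])

```text
clock: 11.5
position: [490.0, -160.7, 153.7]
orientation: [0.0, 1.0, -0.0, -0.001]
wrist_force: [-0.6, -0.2, -1.1]
finger_gap: 26.5
grasp_force: 39.5
```

Call:
move_arm([
  [[0.28,-0.6,0],[0,0,0],20],
  [[0.28,-0.6,0],[0,0,0],20],
  [[0.28,-0.6,0],[0,0,0],20],
  [[0.28,-0.6,0],[0,0,0],20],
  [[0.28,-0.6,0],[0,0,0],20],
  [[0.08,-0.2,0],[0,0,0],20],
  [[0,0,0],[0,0,0],20],
  [[0,0,0],[0,0,0],20],
])

```text
clock: 12.3
position: [433.2, -285.8, 154.4]
orientation: [-0.0, 1.0, 0.001, -0.0]
wrist_force: [-0.7, 0.2, -1.9]
finger_gap: 26.5
grasp_force: 39.5
```

Call:
move_arm([
  [[0,0.1,0.4],[0,0,0],20],
  [[0,0,0.5],[0,0,0],20],
  [[0,0,0.4],[0,0,0],20],
  [[0,0,0.2],[0,0,0],20],
  [[0,0,0.04],[0,0,0],20],
  [[0,0,0],[0,0,0],20],
  [[0,0,0],[0,0,0],20],
])

```text
clock: 13.0
position: [434.1, -282.7, 93.9]
orientation: [-0.0, 1.0, -0.0, 0.001]
wrist_force: [-0.1, 0.8, -0.6]
finger_gap: 26.8
grasp_force: 39.6
```

Call:
move_arm([
  [[0,0,0.03],[0,0,0],20],
  [[0,0,0.03],[0,0,0],20],
  [[0,0,0.02],[0,0,0],20],
  [[0,0,0.02],[0,0,0],20],
  [[0,0,0],[0,0,0],20],
])

```text
clock: 13.5
position: [433.6, -282.8, 89.6]
orientation: [-0.0, 1.0, -0.0, 0.0]
wrist_force: [-0.3, 0.7, 1.9]
finger_gap: 27.0
grasp_force: 40.0
```

Call:
move_arm([
  [[0,0,0],[0,0,0],30],
  [[0,0,0],[0,0,0],50],
  [[0,0,0],[0,0,0],50],
  [[0,0,0],[0,0,0],50],
  [[0,0,-0.2],[0,0,0],50],
  [[0,0,-0.5],[0,0,0],50],
  [[0,0,-0.8],[0,0,0],50],
  [[0,0,-0.5],[0,0,0],50],
  [[-0.25,0.4,0],[0,0,0],50],
  [[-0.49,0.76,0],[0,0,0],50],
])

```text
clock: 14.5
position: [462.3, -239.1, 171.0]
orientation: [0.003, 1.0, -0.001, 0.001]
wrist_force: [1.5, 0.0, -0.9]
finger_gap: 49.9
grasp_force: 0.0
```

Call:
move_arm([
  [[-0.49,0.76,0],[0,0,0],50],
  [[-0.49,0.76,0],[0,0,0],50],
  [[-0.49,0.76,0],[0,0,0],50],
  [[-0.49,0.76,0],[0,0,0],50],
  [[-0.49,0.76,0],[0,0,0],50],
  [[-0.49,0.76,0],[0,0,0],50],
  [[-0.49,0.76,0],[0,0,0],50],
  [[-0.49,0.76,0],[0,0,0],50],
  [[-0.2,0.38,0],[0,0,0],50],
  [[0,0,0],[0,0,0],50],
])

```text
clock: 15.5
position: [628.7, 25.5, 169.5]
orientation: [-0.003, 1.0, 0.001, 0.0]
wrist_force: [-0.2, 0.9, -0.6]
finger_gap: 49.9
grasp_force: 0.0
```

Call:
move_arm([
  [[0,0,0],[0,0,0],50],
  [[0,0,0],[0,0,0],50],
])

```text
clock: 15.7
position: [626.4, 19.0, 169.3]
orientation: [0.002, 1.0, -0.001, -0.001]
wrist_force: [0.2, -0.5, -0.9]
finger_gap: 49.9
grasp_force: 0.0
```

Call:
move_arm([
  [[-0.03,0.05,0.3],[0,0,0],50],
  [[0,0,0.3],[0,0,0],50],
  [[0,0,0],[0,0,0],50],
  [[0,0,0],[0,0,0],50],
])

```text
clock: 16.1
position: [628.2, 23.7, 144.3]
orientation: [0.0, 1.0, -0.0, -0.001]
wrist_force: [0.2, 0.3, 0.2]
finger_gap: 50.2
grasp_force: 0.0
```

Call:
move_arm([
  [[0,-0.03,0.4],[0,0,0],50],
  [[0,0,0.4],[0,0,0],50],
  [[0,0,0.21],[0,0,0],50],
  [[0,0,0],[0,0,0],50],
  [[0,0,0],[0,0,0],20],
  [[0,0,0],[0,0,0],20],
  [[0,0,0],[0,0,0],20],
  [[0,0,0],[0,0,0],20],
  [[0,0,0],[0,0,0],20],
  [[0,0,0],[0,0,0],20],
])

```text
clock: 17.1
position: [629.4, 23.0, 105.4]
orientation: [-0.0, 1.0, 0.0, 0.0]
wrist_force: [0.1, 1.0, 2.0]
finger_gap: 27.1
grasp_force: 39.4
```

Call:
move_arm([
  [[0,0,-0.1],[0,0,0],20],
  [[0,0,-0.4],[0,0,0],20],
  [[0,0,-0.7],[0,0,0],20],
  [[0,0,-0.7],[0,0,0],20],
  [[0,0,-0.7],[0,0,0],20],
  [[0,0,-0.6],[0,0,0],20],
  [[0.14,-0.37,-0.3],[0,0,0],20],
  [[0.24,-0.61,0],[0,0,0],20],
  [[0.24,-0.61,0],[0,0,0],20],
  [[0.24,-0.61,0],[0,0,0],20],
])

```text
clock: 18.1
position: [592.8, -67.4, 245.0]
orientation: [0.0, 1.0, -0.0, -0.001]
wrist_force: [-0.0, -0.4, -2.0]
finger_gap: 26.7
grasp_force: 39.5
```

Call:
move_arm([
  [[0.24,-0.61,0],[0,0,0],20],
  [[0.24,-0.61,0],[0,0,0],20],
  [[0.24,-0.61,0],[0,0,0],20],
  [[0.24,-0.61,0],[0,0,0],20],
  [[0.24,-0.61,0],[0,0,0],20],
  [[0.24,-0.61,0],[0,0,0],20],
  [[0.24,-0.61,0],[0,0,0],20],
  [[0.24,-0.61,0],[0,0,0],20],
  [[0.2,-0.6,0],[0,0,0],20],
  [[0,0,0],[0,0,0],20],
])

```text
clock: 19.1
position: [505.8, -290.1, 245.0]
orientation: [0.004, 1.0, -0.002, -0.001]
wrist_force: [-0.1, -0.3, -1.9]
finger_gap: 27.0
grasp_force: 39.6
```

Call:
move_arm([
  [[0,0,0],[0,0,0],20],
  [[0,0,0],[0,0,0],20],
])

```text
clock: 19.3
position: [509.6, -283.3, 244.7]
orientation: [-0.001, 1.0, 0.001, -0.0]
wrist_force: [-0.7, 0.3, -1.3]
finger_gap: 26.8
grasp_force: 39.6
```

Call:
move_arm([
  [[0.02,-0.05,0.3],[0,0,0],20],
  [[0,0,0.6],[0,0,0],20],
  [[0,0,0.7],[0,0,0],20],
  [[0,0,0.7],[0,0,0],20],
  [[0,0,0.6],[0,0,0],20],
  [[0,0,0.4],[0,0,0],20],
  [[0,0,0.15],[0,0,0],20],
  [[0,0,0.05],[0,0,0],20],
  [[0,0,0],[0,0,0],20],
  [[0,0,0],[0,0,0],20],
])

```text
clock: 20.3
position: [509.8, -286.5, 105.8]
orientation: [-0.0, 1.0, -0.0, 0.001]
wrist_force: [-0.2, 0.6, -1.3]
finger_gap: 26.9
grasp_force: 39.6
```

Call:
move_arm([
  [[0,0,0.06],[0,0,0],20],
  [[0,0,0.04],[0,0,0],20],
  [[0,0,0.02],[0,0,0],20],
  [[0,0,0.02],[0,0,0],20],
  [[0,0,0.02],[0,0,0],20],
  [[0,0,0],[0,0,0],20],
  [[0,0,0],[0,0,0],20],
])

```text
clock: 21.0
position: [509.4, -286.3, 99.4]
orientation: [-0.0, 1.0, 0.0, 0.0]
wrist_force: [-1.6, 1.4, 6.3]
finger_gap: 26.4
grasp_force: 40.3
```

Call:
move_arm([
  [[0,0,0],[0,0,0],30],
  [[0,0,0],[0,0,0],50],
  [[0,0,0],[0,0,0],50],
  [[0,0,0],[0,0,0],50],
  [[0,0,-0.2],[0,0,0],50],
  [[0,0,-0.5],[0,0,0],50],
  [[0,0,-0.8],[0,0,0],50],
  [[0,0,-0.5],[0,0,0],50],
  [[-0.2,0.4,0],[0,0,0],75],
  [[-0.3,0.7,0],[0,0,0],75],
])

```text
clock: 22.0
position: [528.9, -245.1, 180.4]
orientation: [0.003, 1.0, -0.001, 0.001]
wrist_force: [0.6, 0.3, -0.1]
finger_gap: 74.7
grasp_force: 0.0
```

Call:
move_arm([
  [[-0.3,0.7,0],[0,0,0],75],
  [[-0.3,0.7,0],[0,0,0],75],
  [[-0.3,0.7,0],[0,0,0],75],
  [[-0.3,0.7,0],[0,0,0],75],
  [[-0.3,0.7,0],[0,0,0],75],
  [[-0.3,0.7,0],[0,0,0],75],
  [[-0.3,0.6,0],[0,0,0],75],
  [[-0.1,0.3,0],[0,0,0],75],
  [[0,0,0],[0,0,0],75],
  [[0,0,0],[0,0,0],75],
])

```text
clock: 23.0
position: [616.3, -39.8, 178.6]
orientation: [0.0, 1.0, -0.001, -0.0]
wrist_force: [-0.7, -1.0, 0.6]
finger_gap: 75.2
grasp_force: 0.0
```

Run:
```python
from h import *
s=eyes.snapshot("wrist"); cv2.imwrite("pics/w2.png",s['image'][...,::-1]); np.savez("w2.npz",**s)
f=200/np.tan(np.radians(s['vfov']/2)); T=s['world_from_camera']; d=s['range_z']
v,u=np.mgrid[0:400,0:640]; a=u-s['cx'];b=v-s['cy']; r=np.hypot(a,b)+1e-9; t=np.tan(np.minimum(r/f,1.45))
P=np.stack([a/r*t*d,-b/r*t*d,-d,np.ones_like(d)],-1)@T.T
m=(d>0)&(abs(P[...,2]-55)<5)&(np.hypot(P[...,0]-617,P[...,1]+36.5)<35); p=P[m][:,:2].astype(np.float32)
print('die rim',m.sum(),cv2.minEnclosingCircle(p),p.min(0),p.max(0))
s=eyes.snapshot("top"); cv2.imwrite("pics/t2.png",cv2.resize(s['image'][150:310,180:490,::-1],(775,400),interpolation=cv2.INTER_CUBIC))
print(bot.observe()['position'])
```

```text
die rim 1666 ((618.01123046875, -35.671119689941406), 23.19798469543457) [595.13226  -58.152477] [640.76917  -13.414911]
[616.11901134 -40.82789683 178.60569119]
```

View pics/t2.png

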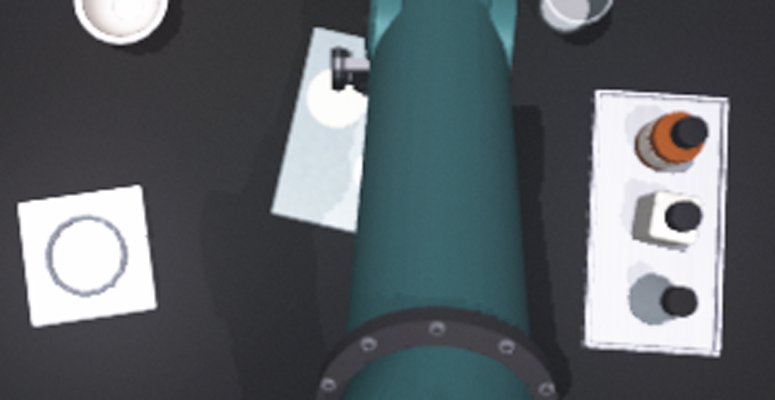

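View pics/w2.png

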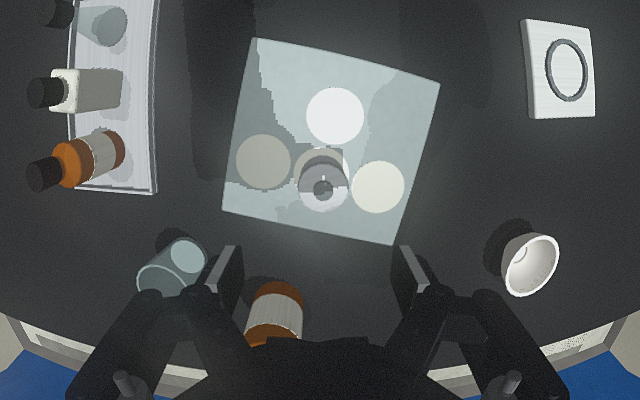

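The top view shows the three containers upright on the tray, at (690,130), (683,215) and (680,300), with the block empty. The wrist view shows the die at (323,185) and the three free marks at (335,116), (263,161) and (378,187).

Call:
move_arm([
  [[-0.04,0.12,0.4],[0,0,0],75],
  [[0,0,0.7],[0,0,0],75],
  [[0,0,0.7],[0,0,0],75],
  [[0,0,0.5],[0,0,0],75],
  [[0,0,0.1],[0,0,0],75],
  [[0,0,0],[0,0,0],75],
  [[0,0,0],[0,0,0],75],
])

```text
clock: 23.8
position: [619.2, -33.9, 83.1]
orientation: [0.0, 1.0, -0.0, 0.001]
wrist_force: [-0.8, -0.9, 0.6]
finger_gap: 74.9
grasp_force: 0.0
```

Run:
```python
from h import *
s=dict(np.load("w2.npz")); f=200/np.tan(np.radians(s['vfov']/2)); T=s['world_from_camera']
g=cv2.cvtColor(s['image'],cv2.COLOR_RGB2GRAY)
v,u=np.mgrid[0:400,0:640]; a=u-s['cx'];b=v-s['cy']; r=np.hypot(a,b)+1e-9; t=np.tan(np.minimum(r/f,1.45))
D=np.stack([a/r*t,-b/r*t,-np.ones_like(t)],-1)@T[:3,:3].T; o=T[:3,3]
P=o+D*((10-o[2])/D[...,2])[...,None]
im=s['image'].astype(int)
for n,(x,y),c in (('near',(335,116),(555.3,-22.9)),('right',(263,161),(602,-97.2)),('left',(378,187),(629.5,23.7))):
    d=np.abs(im-im[y,x]).sum(-1); m=((d<60)&(np.hypot(u-x,v-y)<45)).astype(np.uint8)
    m=cv2.morphologyEx(m,cv2.MORPH_OPEN,np.ones((5,5),np.uint8)); _,l=cv2.connectedComponents(m); p=P[l==l[y,x]][:,:2].astype(np.float32)
    print(n,len(p),p.mean(0),cv2.minEnclosingCircle(p),np.ptp(p,0))
```

```text
near 2597 [556.29486 -23.06168] ((556.5496826171875, -22.9995174407959), 29.24224090576172) [56.02777  57.479355]
right 2406 [602.82935 -97.14082] ((603.1849975585938, -97.2603759765625), 29.765043258666992) [57.8114   57.898293]
left 2162 [630.48645   23.471418] ((631.1937255859375, 23.878490447998047), 29.207988739013672) [56.97058  57.352398]
```

Call:
move_arm([
  [[0.02,-0.04,0.4],[0,0,0],75],
  [[0,0,0.5],[0,0,0],75],
  [[0,0,0.4],[0,0,0],75],
  [[0,0,0.2],[0,0,0],75],
  [[0,0,0],[0,0,0],75],
  [[0,0,0],[0,0,0],40],
  [[0,0,0],[0,0,0],40],
  [[0,0,0],[0,0,0],40],
  [[0,0,0],[0,0,0],40],
  [[0,0,0],[0,0,0],40],
], newtons=80)

```text
clock: 24.8
position: [618.7, -35.0, 23.8]
orientation: [-0.0, 1.0, 0.0, 0.001]
wrist_force: [-0.8, 0.3, 4.9]
finger_gap: 43.8
grasp_force: 81.4
```

Call:
move_arm([
  [[0,0,0],[0,0,0],40],
  [[0,0,0],[0,0,0],40],
])

```text
clock: 25.0
position: [618.7, -35.0, 23.8]
orientation: [-0.0, 1.0, 0.0, 0.001]
wrist_force: [-0.9, 0.4, 6.3]
finger_gap: 44.2
grasp_force: 81.4
```

Call:
move_arm([
  [[0,0,-0.1],[0,0,0],40],
  [[0,0,-0.4],[0,0,0],40],
  [[0,0,-0.7],[0,0,0],40],
  [[0,0,-0.7],[0,0,0],40],
  [[0,0,-0.4],[0,0,0],40],
  [[0.15,0.3,0],[0,0,0],40],
  [[0.29,0.61,0],[0,0,0],40],
  [[0.29,0.61,0],[0,0,0],40],
  [[0.29,0.61,0],[0,0,0],40],
  [[0.29,0.61,0],[0,0,0],40],
])

```text
clock: 26.0
position: [562.7, 76.4, 113.2]
orientation: [-0.001, 1.0, 0.0, -0.002]
wrist_force: [-0.2, -0.0, -4.4]
finger_gap: 44.3
grasp_force: 82.4
```

Call:
move_arm([
  [[0.29,0.61,0],[0,0,0],40],
  [[0.29,0.61,0],[0,0,0],40],
  [[0.29,0.61,0],[0,0,0],40],
  [[0.29,0.61,0],[0,0,0],40],
  [[0.29,0.61,0],[0,0,0],40],
  [[0.29,0.61,0],[0,0,0],40],
  [[0.29,0.61,0],[0,0,0],40],
  [[0.17,0.4,0],[0,0,0],40],
  [[0,0,0],[0,0,0],40],
  [[0,0,0],[0,0,0],40],
])

```text
clock: 27.0
position: [475.6, 261.5, 113.6]
orientation: [-0.001, 1.0, -0.001, -0.001]
wrist_force: [-0.1, -0.1, -5.0]
finger_gap: 43.6
grasp_force: 82.5
```

Call:
move_arm([
  [[0,0,0],[0,0,0],40],
  [[0,0,0],[0,0,0],40],
])

```text
clock: 27.2
position: [477.5, 259.9, 114.3]
orientation: [0.001, 1.0, -0.001, -0.0]
wrist_force: [-0.5, -0.6, -4.9]
finger_gap: 44.3
grasp_force: 82.5
```

Run:
```python
from h import *
s=eyes.snapshot("wrist"); cv2.imwrite("pics/w3.png",s['image'][...,::-1]); np.savez("w3.npz",**s); print(bot.observe()['position'])
```

```text
[477.60635607 260.01974292 114.36497444]
```

View pics/w3.png

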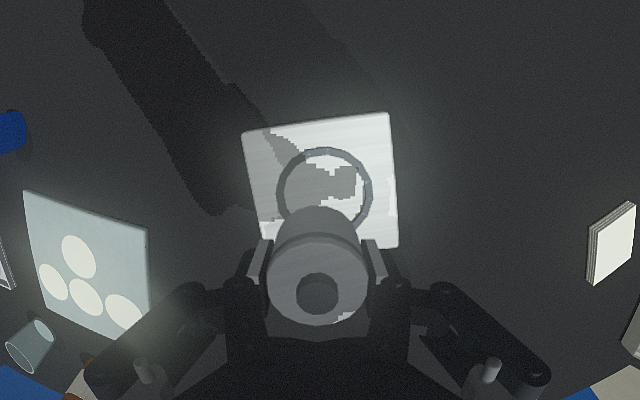

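The wrist view shows the die held upright over the ring. The ring is at (325,195) and the die at (318,270).

Call:
move_arm([
  [[0,0.09,0.3],[0,0,0],40],
  [[0,0,0.5],[0,0,0],40],
  [[0,0,0.5],[0,0,0],40],
  [[0,0,0.3],[0,0,0],40],
  [[0,0,0.1],[0,0,0],40],
  [[0,0,0],[0,0,0],40],
  [[0,0,0],[0,0,0],40],
])

```text
clock: 27.95
position: [477.9, 265.1, 46.9]
orientation: [-0.0, 1.0, 0.0, 0.0]
wrist_force: [-0.2, 0.6, -4.6]
finger_gap: 43.9
grasp_force: 82.5
```

Run:
```python
from h import *
s=dict(np.load("w3.npz")); f=200/np.tan(np.radians(s['vfov']/2)); T=s['world_from_camera']
# ring outer outline points seen in w3 (far half): left, top, right extremes
px=np.array([[277,190],[325,147],[372,190],[290,162],[359,162]],float)
a=px[:,0]-s['cx'];b=px[:,1]-s['cy'];r=np.hypot(a,b);t=np.tan(r/f)
D=np.c_[a/r*t,-b/r*t,-np.ones(len(r))]@T[:3,:3].T;o=T[:3,3];P=o+D*((21-o[2])/D[:,2])[:,None]
from scipy.optimize import least_squares
print(P.round(1),least_squares(lambda q:np.hypot(P[:,0]-q[0],P[:,1]-q[1])-39,[476,263]).x, bot.observe()['position'])
```

```text
[[472.3 226.6  21. ]
 [437.6 265.2  21. ]
 [472.4 303.4  21. ]
 [449.3 237.8  21. ]
 [449.4 292.   21. ]] [477.02160495 264.97556262] [477.88457806 265.05693558  46.89456985]
```

Call:
move_arm([
  [[0,-0.01,0.2],[0,0,0],40],
  [[0,0,0.1],[0,0,0],40],
  [[0,0,0.04],[0,0,0],40],
  [[0,0,0.03],[0,0,0],40],
  [[0,0,0.02],[0,0,0],40],
  [[0,0,0],[0,0,0],40],
])

```text
clock: 28.55
position: [477.4, 264.5, 30.9]
orientation: [-0.0, 1.0, 0.0, 0.0]
wrist_force: [-0.0, 0.7, -4.9]
finger_gap: 44.2
grasp_force: 82.5
```

Call:
move_arm([
  [[0,0,0.015],[0,0,0],40],
  [[0,0,0.015],[0,0,0],40],
  [[0,0,0],[0,0,0],40],
])

```text
clock: 28.85
position: [477.4, 264.5, 29.9]
orientation: [-0.0, 1.0, 0.0, 0.0]
wrist_force: [-0.5, 0.5, -3.4]
finger_gap: 44.2
grasp_force: 82.8
```

Call:
move_arm([
  [[0,0,0.01],[0,0,0],40],
  [[0,0,0.01],[0,0,0],40],
  [[0,0,0],[0,0,0],40],
])

```text
clock: 29.15
position: [477.4, 264.5, 29.8]
orientation: [-0.0, 1.0, 0.0, 0.0]
wrist_force: [-1.7, -1.3, 5.9]
finger_gap: 43.9
grasp_force: 83.7
```

Call:
move_arm([
  [[0,0,0],[0,0,0],50],
  [[0,0,0],[0,0,0],70],
  [[0,0,0],[0,0,0],70],
  [[0,0,0],[0,0,0],70],
  [[0,0,-0.2],[0,0,0],70],
  [[0,0,-0.6],[0,0,0],70],
  [[0,0,-1.0],[0,0,0],70],
  [[0,0,-1.0],[0,0,0],70],
  [[0,0,-0.9],[0,0,0],50],
  [[0,-0.4,0],[0,0,0],50],
], newtons=40)

```text
clock: 30.15
position: [480.7, 252.4, 182.1]
orientation: [-0.002, 1.0, 0.004, 0.005]
wrist_force: [0.8, 0.6, -0.2]
finger_gap: 49.9
grasp_force: 0.0
```

Call:
move_arm([
  [[-0.05,-0.9,0],[0,0,0],50],
  [[-0.05,-0.9,0],[0,0,0],50],
  [[-0.05,-0.9,0],[0,0,0],50],
  [[-0.05,-0.9,0],[0,0,0],50],
  [[-0.05,-0.9,0],[0,0,0],50],
  [[-0.05,-0.9,0],[0,0,0],50],
  [[-0.05,-0.9,0],[0,0,0],50],
  [[-0.05,-0.9,0],[0,0,0],50],
  [[-0.05,-0.9,0],[0,0,0],50],
  [[-0.05,-0.9,0],[0,0,0],50],
])

```text
clock: 31.15
position: [496.2, -113.3, 176.5]
orientation: [0.0, 1.0, 0.0, -0.001]
wrist_force: [0.7, -0.2, -0.5]
finger_gap: 50.2
grasp_force: 0.0
```

Run:
```python
from m import *
s=eyes.snapshot("top"); W=world(s); np.savez("t3.npz",**s)
for n,c,h,rr in (('die',(477,264),61,30),('round',(583,-291.5),134,20),('sq',(509.4,-286.3),124,20),('flask',(433.6,-282),114,20)):
    m=(abs(W[...,2]-h)<7)&(np.hypot(W[...,0]-c[0],W[...,1]-c[1])<rr); p=W[m]
    print(n,m.sum(),p.mean(0).round(1) if len(p) else '')
cv2.imwrite("pics/t3.png",cv2.resize(s['image'][210:295,175:255,::-1],(560,595),interpolation=cv2.INTER_CUBIC))
print(bot.observe()['position'])
```

```text
die 294 [477.7 261.1  61. ]
round 130 [ 583.  -292.   133.1]
sq 129 [ 509.  -286.5  123.5]
flask 132 [ 433.4 -283.   113.6]
[ 496.56183207 -121.12519628  177.01251299]
```

View pics/t3.png

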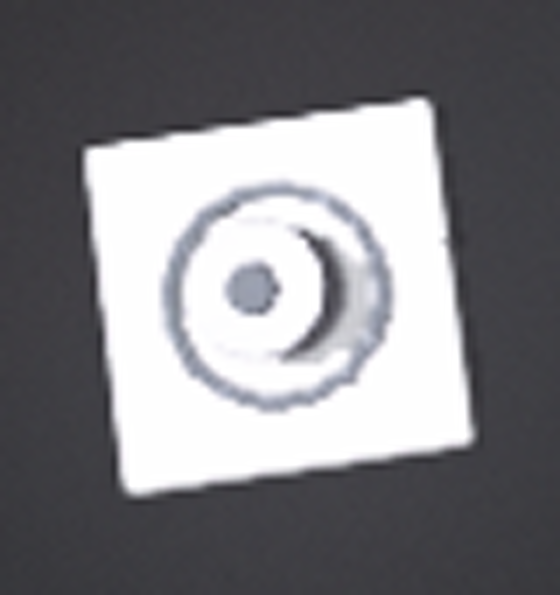

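The crop shows the die standing flat inside the ring, with the ring unbroken around it. The die's top is at z=61, as it should be. Next are the containers, starting with the square bottle.

Call:
move_arm([
  [[-0.06,-0.8,0],[0,0,0],50],
  [[-0.06,-0.9,0],[0,0,0],50],
  [[-0.06,-0.9,0],[0,0,0],50],
  [[-0.06,-0.8,0],[0,0,0],50],
  [[-0.06,-0.5,0],[0,0,0],50],
  [[0,-0.23,0],[0,0,0],50],
  [[0,0,0.4],[0,0,0],50],
  [[0,0,0.2],[0,0,0],50],
  [[0,0,0],[0,0,0],50],
  [[0,0,0],[0,0,0],50],
])

```text
clock: 32.2
position: [509.3, -275.6, 152.7]
orientation: [-0.001, 1.0, 0.0, -0.0]
wrist_force: [1.1, 0.1, -0.2]
finger_gap: 50.1
grasp_force: 0.0
```

Call:
move_arm([
  [[0,-0.26,0.2],[0,0,0],50],
  [[0,0,0.1],[0,0,0],50],
  [[0,0,0],[0,0,0],50],
])

```text
clock: 32.5
position: [509.0, -287.5, 140.3]
orientation: [0.0, 1.0, 0.0, -0.001]
wrist_force: [0.0, 0.1, -0.3]
finger_gap: 50.2
grasp_force: 0.0
```

Call:
move_arm([
  [[0,0.02,0.4],[0,0,0],50],
  [[0,0,0.4],[0,0,0],50],
  [[0,0,0.22],[0,0,0],50],
  [[0,0,0],[0,0,0],50],
  [[0,0,0],[0,0,0],20],
  [[0,0,0],[0,0,0],20],
  [[0,0,0],[0,0,0],20],
  [[0,0,0],[0,0,0],20],
  [[0,0,0],[0,0,0],20],
  [[0,0,0],[0,0,0],20],
])

```text
clock: 33.5
position: [510.1, -286.5, 100.8]
orientation: [-0.0, 1.0, -0.0, 0.001]
wrist_force: [0.6, -1.0, 6.1]
finger_gap: 27.0
grasp_force: 39.8
```

Call:
move_arm([
  [[0,0,-0.1],[0,0,0],20],
  [[0,0,-0.4],[0,0,0],20],
  [[0,0,-0.7],[0,0,0],20],
  [[0,0,-0.7],[0,0,0],20],
  [[0,0,-0.7],[0,0,0],20],
  [[0,0,-0.6],[0,0,0],20],
  [[-0.14,0.37,-0.3],[0,0,0],20],
  [[-0.24,0.61,0],[0,0,0],20],
  [[-0.24,0.61,0],[0,0,0],20],
  [[-0.24,0.61,0],[0,0,0],20],
])

```text
clock: 34.5
position: [543.3, -197.4, 239.8]
orientation: [0.0, 1.0, 0.0, -0.001]
wrist_force: [0.3, 0.5, -1.6]
finger_gap: 26.7
grasp_force: 39.5
```

Call:
move_arm([
  [[-0.24,0.61,0],[0,0,0],20],
  [[-0.24,0.61,0],[0,0,0],20],
  [[-0.24,0.61,0],[0,0,0],20],
  [[-0.24,0.61,0],[0,0,0],20],
  [[-0.24,0.61,0],[0,0,0],20],
  [[-0.24,0.61,0],[0,0,0],20],
  [[-0.24,0.61,0],[0,0,0],20],
  [[-0.24,0.61,0],[0,0,0],20],
  [[-0.2,0.6,0],[0,0,0],20],
  [[0,0,0],[0,0,0],20],
])

```text
clock: 35.5
position: [629.0, 26.7, 239.2]
orientation: [-0.004, 1.0, 0.002, -0.0]
wrist_force: [-0.6, 0.6, -1.1]
finger_gap: 26.7
grasp_force: 39.5
```

Call:
move_arm([
  [[0,0,0],[0,0,0],20],
  [[0,0,0],[0,0,0],20],
  [[0,0,0],[0,0,0],20],
])

```text
clock: 35.8
position: [627.9, 19.0, 240.0]
orientation: [0.001, 1.0, -0.0, -0.0]
wrist_force: [-1.2, -0.1, -1.3]
finger_gap: 26.9
grasp_force: 39.5
```

Call:
move_arm([
  [[-0.06,0.1,0.3],[0,0,0],20],
  [[0,0,0.6],[0,0,0],20],
  [[0,0,0.7],[0,0,0],20],
  [[0,0,0.7],[0,0,0],20],
  [[0,0,0.5],[0,0,0],20],
  [[0,0,0.25],[0,0,0],20],
  [[0,0,0.1],[0,0,0],20],
  [[0,0,0],[0,0,0],20],
  [[0,0,0],[0,0,0],20],
])

```text
clock: 36.7
position: [631.9, 24.8, 115.1]
orientation: [-0.0, 1.0, 0.0, 0.001]
wrist_force: [0.8, 0.1, -1.5]
finger_gap: 26.7
grasp_force: 39.6
```

Call:
move_arm([
  [[0.02,-0.03,0.06],[0,0,0],20],
  [[0,0,0.06],[0,0,0],20],
  [[0,0,0.04],[0,0,0],20],
  [[0,0,0.02],[0,0,0],20],
  [[0,0,0],[0,0,0],20],
  [[0,0,0],[0,0,0],20],
])

```text
clock: 37.3
position: [630.2, 23.7, 106.9]
orientation: [-0.0, 1.0, -0.0, 0.0]
wrist_force: [0.0, -0.8, -1.4]
finger_gap: 27.0
grasp_force: 39.7
```

Call:
move_arm([
  [[0,0,0.02],[0,0,0],20],
  [[0,0,0.02],[0,0,0],20],
  [[0,0,0],[0,0,0],20],
])

```text
clock: 37.6
position: [630.9, 23.9, 106.8]
orientation: [-0.0, 1.0, 0.0, 0.001]
wrist_force: [-1.7, 0.6, 7.8]
finger_gap: 26.8
grasp_force: 40.6
```

Call:
move_arm([
  [[0,0,0],[0,0,0],30],
  [[0,0,0],[0,0,0],50],
  [[0,0,0],[0,0,0],50],
  [[0,0,0],[0,0,0],50],
  [[0,0,-0.2],[0,0,0],50],
  [[0,0,-0.6],[0,0,0],50],
  [[0,0,-0.9],[0,0,0],50],
  [[0.25,-0.4,-0.1],[0,0,0],50],
  [[0.49,-0.76,0],[0,0,0],50],
  [[0.49,-0.76,0],[0,0,0],50],
])

```text
clock: 38.6
position: [580.4, -53.8, 177.8]
orientation: [-0.001, 1.0, -0.0, 0.001]
wrist_force: [0.6, -0.6, -0.3]
finger_gap: 50.1
grasp_force: 0.0
```

Call:
move_arm([
  [[0.49,-0.76,0],[0,0,0],50],
  [[0.49,-0.76,0],[0,0,0],50],
  [[0.49,-0.76,0],[0,0,0],50],
  [[0.49,-0.76,0],[0,0,0],50],
  [[0.49,-0.76,0],[0,0,0],50],
  [[0.49,-0.76,0],[0,0,0],50],
  [[0.49,-0.76,0],[0,0,0],50],
  [[0.27,-0.45,0],[0,0,0],50],
  [[0,0,0],[0,0,0],50],
  [[0,0,0],[0,0,0],50],
])

```text
clock: 39.6
position: [432.5, -284.1, 177.3]
orientation: [0.001, 1.0, 0.0, -0.0]
wrist_force: [0.3, 0.2, 0.2]
finger_gap: 49.7
grasp_force: 0.0
```

Call:
move_arm([
  [[0,0,0],[0,0,0],50],
  [[0,0,0],[0,0,0],50],
])

```text
clock: 39.8
position: [433.9, -282.6, 177.3]
orientation: [-0.001, 1.0, 0.0, 0.0]
wrist_force: [-0.2, 0.5, 0.3]
finger_gap: 49.8
grasp_force: 0.0
```

Call:
move_arm([
  [[0,0,0.5],[0,0,0],50],
  [[0,0,0.6],[0,0,0],50],
  [[0,0,0.6],[0,0,0],50],
  [[0,0,0.4],[0,0,0],50],
  [[0,0,0.08],[0,0,0],50],
  [[0,0,0],[0,0,0],50],
  [[0,0,0],[0,0,0],20],
  [[0,0,0],[0,0,0],20],
  [[0,0,0],[0,0,0],20],
  [[0,0,0],[0,0,0],20],
])

```text
clock: 40.8
position: [433.9, -283.9, 91.1]
orientation: [-0.0, 1.0, -0.0, 0.001]
wrist_force: [-1.5, 1.3, 6.2]
finger_gap: 26.6
grasp_force: 39.6
```

Call:
move_arm([
  [[0,0,0],[0,0,0],20],
  [[0,0,0],[0,0,0],20],
])

```text
clock: 41.0
position: [433.9, -283.9, 91.0]
orientation: [-0.0, 1.0, -0.0, 0.001]
wrist_force: [-0.6, 1.3, 5.9]
finger_gap: 26.5
grasp_force: 39.6
```

Call:
move_arm([
  [[0,0,-0.1],[0,0,0],20],
  [[0,0,-0.4],[0,0,0],20],
  [[0,0,-0.6],[0,0,0],20],
  [[0,0,-0.6],[0,0,0],20],
  [[-0.18,0.4,0],[0,0,0],20],
  [[-0.28,0.6,0],[0,0,0],20],
  [[-0.28,0.6,0],[0,0,0],20],
  [[-0.28,0.6,0],[0,0,0],20],
  [[-0.28,0.6,0],[0,0,0],20],
  [[-0.28,0.6,0],[0,0,0],20],
])

```text
clock: 42.0
position: [496.1, -147.2, 158.1]
orientation: [0.0, 1.0, -0.0, -0.0]
wrist_force: [1.5, -0.7, -0.8]
finger_gap: 26.5
grasp_force: 39.6
```

Call:
move_arm([
  [[-0.28,0.6,0],[0,0,0],20],
  [[-0.28,0.6,0],[0,0,0],20],
  [[-0.28,0.6,0],[0,0,0],20],
  [[-0.28,0.6,0],[0,0,0],20],
  [[-0.28,0.6,0],[0,0,0],20],
  [[-0.08,0.15,0],[0,0,0],20],
  [[0,0,0],[0,0,0],20],
  [[0,0,0],[0,0,0],20],
  [[0,0,0],[0,0,0],20],
])

```text
clock: 42.9
position: [554.4, -23.9, 158.1]
orientation: [0.001, 1.0, -0.0, -0.0]
wrist_force: [0.3, -0.5, -2.2]
finger_gap: 26.7
grasp_force: 39.5
```

Call:
move_arm([
  [[-0.04,0.01,0.3],[0,0,0],20],
  [[0,0,0.5],[0,0,0],20],
  [[0,0,0.4],[0,0,0],20],
  [[0,0,0.18],[0,0,0],20],
  [[0,0,0],[0,0,0],20],
  [[0,0,0],[0,0,0],20],
])

```text
clock: 43.5
position: [557.2, -21.9, 103.0]
orientation: [0.0, 1.0, -0.0, 0.0]
wrist_force: [-0.8, 0.0, -0.7]
finger_gap: 26.6
grasp_force: 39.5
```

Call:
move_arm([
  [[0.02,-0.03,0.06],[0,0,0],20],
  [[0,0,0.04],[0,0,0],20],
  [[0,0,0.02],[0,0,0],20],
  [[0,0,0.02],[0,0,0],20],
  [[0,0,0.015],[0,0,0],20],
  [[0,0,0],[0,0,0],20],
])

```text
clock: 44.1
position: [556.5, -22.6, 97.1]
orientation: [-0.0, 1.0, 0.0, 0.0]
wrist_force: [-0.5, 1.1, 2.1]
finger_gap: 26.6
grasp_force: 40.0
```

Call:
move_arm([
  [[0,0,0.005],[0,0,0],20],
  [[0,0,0],[0,0,0],30],
  [[0,0,0],[0,0,0],50],
  [[0,0,0],[0,0,0],50],
  [[0,0,0],[0,0,0],50],
  [[0,0,-0.2],[0,0,0],50],
  [[0,0,-0.8],[0,0,0],50],
  [[0,0,-1.0],[0,0,0],50],
  [[-0.05,-0.4,0],[0,0,0],50],
  [[-0.08,-0.8,0],[0,0,0],50],
])

```text
clock: 45.1
position: [562.7, -68.2, 178.2]
orientation: [-0.003, 1.0, 0.001, 0.002]
wrist_force: [1.1, 0.8, -0.5]
finger_gap: 50.0
grasp_force: 0.0
```

Call:
move_arm([
  [[-0.08,-0.8,0],[0,0,0],50],
  [[-0.08,-0.8,0],[0,0,0],50],
  [[-0.08,-0.8,0],[0,0,0],50],
  [[-0.08,-0.8,0],[0,0,0],50],
  [[-0.08,-0.8,0],[0,0,0],50],
  [[-0.08,-0.8,0],[0,0,0],50],
  [[-0.05,-0.55,0],[0,0,0],50],
  [[0,-0.1,0],[0,0,0],50],
  [[0,0,0],[0,0,0],50],
  [[0,0,0],[0,0,0],50],
])

```text
clock: 46.1
position: [582.6, -286.7, 176.2]
orientation: [-0.001, 1.0, 0.001, -0.0]
wrist_force: [-0.8, 0.0, -0.0]
finger_gap: 50.0
grasp_force: 0.0
```

Call:
move_arm([
  [[0,-0.11,0.4],[0,0,0],50],
  [[0,0,0.2],[0,0,0],50],
  [[0,0,0],[0,0,0],50],
  [[0,0,0],[0,0,0],50],
])

```text
clock: 46.5
position: [582.4, -292.4, 151.7]
orientation: [-0.0, 1.0, 0.0, -0.001]
wrist_force: [0.9, -0.3, 0.1]
finger_gap: 49.7
grasp_force: 0.0
```

Down to z≈108.

Call:
move_arm([
  [[0,0,0.4],[0,0,0],50],
  [[0,0,0.4],[0,0,0],50],
  [[0,0,0.28],[0,0,0],50],
  [[0,0,0],[0,0,0],50],
  [[0,0,0],[0,0,0],20],
  [[0,0,0],[0,0,0],20],
  [[0,0,0],[0,0,0],20],
  [[0,0,0],[0,0,0],20],
  [[0,0,0],[0,0,0],20],
  [[0,0,0],[0,0,0],20],
])

```text
clock: 47.5
position: [582.7, -293.1, 109.4]
orientation: [-0.0, 1.0, -0.0, 0.0]
wrist_force: [-0.1, -0.1, -1.7]
finger_gap: 26.7
grasp_force: 39.4
```

Call:
move_arm([
  [[0,0,-0.1],[0,0,0],20],
  [[0,0,-0.4],[0,0,0],20],
  [[0,0,-0.5],[0,0,0],20],
  [[0,0,-0.5],[0,0,0],20],
  [[-0.04,0.4,0],[0,0,0],20],
  [[-0.07,0.6,0],[0,0,0],20],
  [[-0.07,0.6,0],[0,0,0],20],
  [[-0.07,0.6,0],[0,0,0],20],
  [[-0.07,0.6,0],[0,0,0],20],
  [[-0.07,0.6,0],[0,0,0],20],
])

```text
clock: 48.5
position: [597.8, -154.3, 169.0]
orientation: [-0.001, 1.0, 0.001, -0.0]
wrist_force: [-0.2, -0.6, -1.5]
finger_gap: 26.8
grasp_force: 39.7
```

Call:
move_arm([
  [[-0.07,0.6,0],[0,0,0],20],
  [[-0.05,0.5,0],[0,0,0],20],
  [[0,0.35,0],[0,0,0],20],
  [[0,0.05,0],[0,0,0],20],
  [[0,0,0],[0,0,0],20],
  [[0,0,0],[0,0,0],20],
])

```text
clock: 49.1
position: [602.7, -98.7, 169.4]
orientation: [0.001, 1.0, -0.001, 0.0]
wrist_force: [1.6, -0.7, -1.8]
finger_gap: 26.9
grasp_force: 39.6
```

Call:
move_arm([
  [[0,0.02,0.3],[0,0,0],20],
  [[0,0,0.5],[0,0,0],20],
  [[0,0,0.3],[0,0,0],20],
  [[0,0,0.1],[0,0,0],20],
  [[0,0,0],[0,0,0],20],
  [[0,0,0],[0,0,0],20],
])

```text
clock: 49.7
position: [603.4, -96.7, 121.6]
orientation: [0.0, 1.0, -0.0, 0.0]
wrist_force: [-0.1, 0.3, -1.4]
finger_gap: 27.1
grasp_force: 39.6
```

Call:
move_arm([
  [[0.01,-0.01,0.06],[0,0,0],20],
  [[0,0,0.04],[0,0,0],20],
  [[0,0,0.02],[0,0,0],20],
  [[0,0,0.02],[0,0,0],20],
  [[0,0,0.015],[0,0,0],20],
  [[0,0,0],[0,0,0],20],
])

```text
clock: 50.3
position: [602.9, -96.7, 115.4]
orientation: [-0.0, 1.0, 0.0, 0.0]
wrist_force: [-0.5, 0.3, 0.9]
finger_gap: 26.7
grasp_force: 40.0
```

Call:
move_arm([
  [[0,0,0.01],[0,0,0],20],
  [[0,0,0],[0,0,0],30],
  [[0,0,0],[0,0,0],50],
  [[0,0,0],[0,0,0],50],
  [[0,0,0],[0,0,0],50],
  [[0,0,-0.2],[0,0,0],50],
  [[0,0,-0.7],[0,0,0],50],
  [[0,0,-1.0],[0,0,0],50],
  [[0,0,-0.6],[0,0,0],50],
  [[0,-0.5,0],[0,0,0],50],
])

```text
clock: 51.3
position: [606.0, -113.8, 219.4]
orientation: [-0.003, 1.0, 0.001, 0.004]
wrist_force: [0.2, -0.8, -0.8]
finger_gap: 50.0
grasp_force: 0.0
```

Call:
move_arm([
  [[0.2,-0.9,0],[0,0,0],50],
  [[0.2,-0.9,0],[0,0,0],50],
  [[0.2,-0.9,0],[0,0,0],50],
  [[0.2,-0.9,0],[0,0,0],50],
  [[0.2,-0.9,0],[0,0,0],50],
  [[0,-0.5,0],[0,0,0],50],
  [[0,0,0],[0,0,0],50],
  [[0,0,0],[0,0,0],50],
])

```text
clock: 52.1
position: [563.4, -315.4, 214.7]
orientation: [-0.0, 1.0, 0.001, 0.0]
wrist_force: [-0.5, 1.0, 0.2]
finger_gap: 49.7
grasp_force: 0.0
```

Run:
```python
from m import *
s=eyes.snapshot("top"); W=world(s)
for n,c,h in (('round',(602.7,-97.2),140),('sq',(630,23.6),130),('flask',(556,-23),120),('die',(477,264),61)):
    m=(abs(W[...,2]-h)<6)&(np.hypot(W[...,0]-c[0],W[...,1]-c[1])<28); p=W[m]
    print(n,m.sum(),p.mean(0).round(1) if len(p) else '',c)
cv2.imwrite("pics/t4.png",cv2.resize(s['image'][140:300,170:490,::-1],(800,400),interpolation=cv2.INTER_CUBIC))
o=bot.observe(); print(o['position'],np.abs(o['joint_vel']).max(),o['clock'])
```

```text
round 124 [603.  -96.4 139.4] (602.7, -97.2)
sq 119 [629.1  22.9 130. ] (630, 23.6)
flask 121 [555.7 -22.6 119.8] (556, -23)
die 279 [477.8 261.3  60.7] (477, 264)
[ 563.67142048 -314.21683025  214.56773116] 0.015538980980855962 52.15
```

View pics/t4.png

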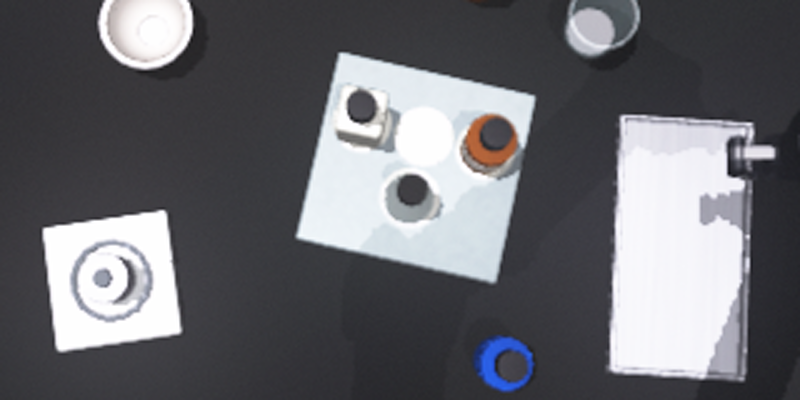

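The picture shows the die in the ring at (103,280), the square bottle at (361,107), the round bottle at (496,133) and the flask at (412,188), all upright on their marks. The tray is empty and the arm is clear.

```bash
python3 -c "
from rig import ticket
print(ticket.job_done())"
```

```text
the job is handed in; nothing more can be done
None
```

The job is handed in: the die stands flat inside the ring, and the round bottle, square bottle and flask are upright on their own marks within about 1 mm by the last top-camera check, at 52 s on the robot's clock (limit 128 s).

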